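Tighten and square the roof of a garden cottage, then pack it

ROBOT

A 6-joint arm with a two-finger parallel gripper is mounted at the origin on the work surface. World frame = base frame: x ahead of the robot, y to its left, z up, the work surface at z = 0. Lengths are in m, angles in rad, forces in N, time in s.
With the tool pointing down it reaches from about 0.325 to 0.85 m from the base axis. Payload 15.5 kg.
Tool frame: the origin (TCP) lies at the very end of the fingers, on their centre line; the grasp point (between the pads) lies 19 mm behind it; z points along the fingers, y is the direction in which the jaws open and shut (so a half turn about z gives the same grasp; the last joint's range is limited). The gripper opens to 91 mm and grips with 3 to 60 N. Pads are 32 mm wide; open, the fingers measure 118 mm over their backs; the gripper's body (76 mm by 178 mm) begins 60 mm behind the grasp point.
Start: joints at [-1.413, 0.494, 1.345, -0, 1.302, -0.096], TCP at [0.156, -0.605, 0.214] pointing down, gripper open.
Joint ranges: [-2.91, 2.91], [-0.82, 2.16], [0.22, 2.67], [-1.22, 4.37], [0.12, 2.79], [-3.08, 3.08]. Speed limits (rad/s): [1.89, 1.89, 2.57, 3.01, 3.01, 3.01].

INTERFACE

Orientations are given as [roll, pitch, yaw] about the fixed x, y, z axes, in that order (R = Rz(yaw) Ry(pitch) Rx(roll)).
In Python, from plant import r gives the robot as it stands. The module is installed in compiled form; this text tells all that it offers.
- The arm moves only by the tool move_arm, never from a script. Its argument "commands" is text: rows parted by semicolons, each of 7 numbers parted by spaces: the turn, a rotation vector about the tool's x, y, z in rad, then the shift along the tool's x, y, z in mm, then the finger opening in mm, from 0 to 91.2. In form: ax ay az dx dy dz gripper; .... A call has exactly 10 rows; each row shifts and turns the commanded pose from where the row before left it, along the tool's axes as they then stand; what a row does not reach is not made up. A row lasts 1/10 s, in which the tool goes at most 50 mm and 8.59 degrees, less where a joint would pass 70% of its speed; a pose out of reach is approached as far as the arm can. A call is refused whole if a number of a shift passes 50 or a number of a turn 0.15, either way. A call with a gripper value outside its range is refused whole. The fingers move at their own pace and stop on an object; the grip force is fixed at half the most. Time passes only in rows, so rows that do not move let the fingers close, or fill a call up. It gives the time, the measured TCP pose, the force and the opening at its end, in the units of the state.
- r.get_state(): the state, without advancing time (a new reading comes with each control period).
- r.camera(name): name is "scene" or "top" or "wrist"; returns a dict with "color" (420x560x3 uint8, blue, green, red), "mtx" (3x3 intrinsics, pixels), "dist" ([k1, k2, p1, p2, k3] as OpenCV has them; the pictures are not rectified), "camera_from_world" (4x4, takes a point from world to camera coordinates). Camera axes: x right, y down, z forward; pixel columns grow to the right and rows downward; lengths in m; the calibration is good to about 2 mm. A picture is of the moment at which its call begins. There is no depth.
- r.close_job(): hands the job in, once; it reports no verdict.
Trained networks look in a picture, given as the dict that the camera call returned (one of the last four; its "shot" number tells which), for a name from the list of things; names that differ only in an ending like _2 or _b are one class to them, and where a whole thing is asked for, a point or a joint stands for the part that bears it (a point fixed in the world has none). Each returns a list of dicts, best first, with "confidence" (0 to 1); they miss things now and then, are a little off and sometimes report something else, mostly with a low value. They report only what shows in the picture. A call takes as long as a camera call. They do not tell look-alikes from the thing itself.
- r.look_for(target, picture): "rect" ([centre column, centre row, width, height] in pixels, round what is visible of it).
The state is a dict: "time": time; "q": joint angles; "qd": joint speeds; "joint_torque": joint torques, N m; "tool_pos": TCP position; "tool_rot": TCP orientation; "force": force on the tool from outside, world axes, zero at the start; "torque": the same for the moment, N m; "grip_width": opening from 0.0 (shut) to 1.0 (fully open).
Only numpy, scipy, OpenCV 4.12 (cv2) and the standard library are available. Lean on these libraries where they do the work, as an engineer would, in place of code of your own. Each camera call takes 0.05 s, during which the arm holds its last target.

TASK

Keep the little cottage standing in its plywood nest and screw its red roof down, clockwise seen from above, until you feel it bite on the hidden rubber ring; then go on to the very next position where the roof's four sides stand square with the walls, and no further, because it cracks when overtightened. Grip gently, let go there, then lift the finished cottage by the turret on its roof, set it down gently and upright inside the cardboard tray without turning the roof again, and leave the other things on the table alone.

Things in the scene. Friction and masses are not known exactly. Their poses are not given: they have to be found in the camera images.
- house: the cottage without its roof: cream walls 84 mm square on a white 92 mm square foot 14 mm high, loose, about 0.5 kg with the roof; origin at the centre of its underside, z up along the screw axis of the roof, x and y square to its walls; the brown door is on its -x side, amber windows on the other three
- roof: red roof, started on the cottage's fine thread, turning about the cottage's z; origin on the axis at its underside, 98 mm over the cottage's underside (it sinks by less than 1 mm). x, y square to its sides. Red eaves 112 mm square, 10 mm thick; red slope up to 35 mm; all four sides alike, so it stands square every quarter turn. It screws down clockwise from above
- roof_grip (a point): point on the axis inside the cream turret on the roof (44 mm square, from 34 to 80 mm above the roof's underside; snow cap to 82, red ball to 91 mm), 58 mm above the roof's underside: the height to grip the turret by two opposite sides. Axes as roof. Its paint is marked by a grip over 50 N
- nest: shallow fixed plywood nest, 105 mm square, walls 5 mm thick and 22 mm high, floor 5 mm thick, that holds the cottage's foot with 1.5 mm play all round and keeps it from turning more than 2 degrees; origin at the centre of its underside on the table, axes along its sides
- tray: fixed open cardboard packing tray, 180 mm square outside, walls 5 mm thick and 28 mm high, floor 5 mm thick; origin at the centre of its underside on the table, axes along its sides
- snowman: snowman ornament 83 mm high, bystander; origin under its centre
- toadstool: red toadstool ornament 62 mm high, bystander; origin under its centre
- wren: small plaster bird on a disc, 72 mm high, bystander; origin under its centre
- flowerpot: terracotta pot, 76 mm wide, 65 mm high, bystander; origin under its centre
- paint_jar: green jar, 48 mm wide, 60 mm high, bystander; origin under its centre
- touchup_brush: brush lying on the table, bystander
- mug: blue mug, 76 mm wide, 85 mm high, bystander; origin under its centre
- ring (a point): on the cottage's axis, 95 mm above its underside: place of the rubber ring. The roof starts loose (0.05 N m to turn). 40 to 175 degrees on from its start, unseen, it bites: within 3 degrees the torque rises to 0.3 to 0.5 N m and stays there. The next square position after the bite is right; a quarter turn more is too tight. Let go, it springs back about 3 degrees and stays
Not all that is in view belongs to the job. What is shaped like the house but green or purple is not meant.

How it is judged:
On the way, in this order (a step that is already met when the one before it is completed fails the run):
1. in the nest and let go, the roof bites on its ring (0.3 to 27 N) and stands square with the walls within 5 degrees (contact force between the fingers and roof below 0.1 N and contact force between roof and anything else between 0.3 and 27 N and (angle between the x axis of roof and the x axis of house, either way round below 0.0873 rad or angle between the x axis of roof and the y axis of house, either way round below 0.0873 rad) and horizontal distance between house and nest below 0.006 m and z of house in the frame of nest below 0.009 m), for 0.2 s.
2. the cottage is lifted out of the nest (z of house in the frame of nest above 0.03 m), for 0.1 s.
At the end, for the whole second after the job is handed in: the roof bites on its ring with 0.3 to 27 N and stands square with the walls within 5 degrees, and the cottage stands upright and at rest on the floor of the tray, all of its foot inside the tray's walls, let go (contact force between roof and anything else between 0.3 and 27 N and (angle between the x axis of roof and the x axis of house, either way round below 0.0873 rad or angle between the x axis of roof and the y axis of house, either way round below 0.0873 rad) and x of house in the frame of tray between -0.04 and 0.04 m and y of house in the frame of tray between -0.04 and 0.04 m and z of house in the frame of tray below 0.009 m and angle between house's own z axis and vertical below 0.06 rad and linear speed of house below 0.02 m/s); the robot touches nothing.
It fails at once if the roof is overtightened (more than 27 N on its ring) (contact force between the fingers and roof below 0.1 N and contact force between roof and anything else above 27 N and z of house in the frame of nest below 0.009 m).
It fails at once if the turret is gripped with more than 50 N a finger (100 N in all) (contact force between the fingers and roof above 100 N).
It fails at once if the cottage is dropped, struck down or tipped over ((contact force between the fingers and roof below 0.1 N and linear speed of house above 0.4 m/s) or contact force between house and tray above 120 N or angle between house's own z axis and vertical above 0.5 rad).
It fails at once if a bystander is pushed or lifted more than 20 mm (distance of any of snowman, toadstool, wren, flowerpot, paint_jar, touchup_brush, mug from where it was at the start of the episode above 0.02 m).
It also fails if it takes over 72 s, if anything falls off the work surface, if the arm or the gripper's body presses on something with over 40 N, if the wrist force passes 120 N, or if a joint passes its speed limit or range.

## Working session

There is one attempt and no reset: what is moved stays moved. The work goes in short steps, Python scripts to look and compute and a tool call to move; the robot and the scene stay as the last step left them, time stands still between calls to the robot, and variables do not carry over. Pictures are saved under pics/ and viewed, and the job is handed in when it is done.

Besides the shell and the picture viewer there is one more tool, called after ">>>" by a JSON object that holds its "method" and its "body". move_arm: Moves the arm, as the interface text tells. Its arguments: {"type":"object","properties":{"commands":{"type":"string"}},"required":["commands"]}

```bash
mkdir -p pics; python3 - <<'E'
from plant import r
import cv2
for n in ["scene","top","wrist"]:
    p=r.camera(n); cv2.imwrite(f"pics/{n}0.png",p["color"]); print(n,p["mtx"].round(1).tolist(),p["dist"],p["camera_from_world"].round(3).tolist())
    for t in ["house","roof","nest","tray"]:
        print(t,[(d["rect"],round(d["confidence"],2)) for d in r.look_for(t,p)][:4])
print(r.get_state())
E
```

```text
scene [[522.8, 0.0, 289.1], [0.0, 522.8, 208.7], [0.0, 0.0, 1.0]] [0.04456306 0.         0.         0.         0.        ] [[0.816, 0.578, 0.019, -0.412], [0.414, -0.561, -0.717, -0.13], [-0.404, 0.593, -0.696, 1.69], [0.0, 0.0, 0.0, 1.0]]
house [([305.1, 189.2, 43.2, 63.8], 0.8), ([276.1, 141.1, 50.5, 59.7], 0.74), ([175.2, 231.1, 63.0, 71.9], 0.74)]
roof [([271.6, 131.2, 48.5, 39.1], 0.96), ([307.4, 179.8, 45.2, 43.3], 0.64), ([172.1, 219.1, 62.2, 50.3], 0.61)]
nest [([304.5, 215.4, 50.8, 24.8], 0.8)]
tray [([248.4, 281.8, 98.4, 82.8], 0.89), ([305.9, 178.8, 41.3, 41.8], 0.64)]
top [[505.0, 0.0, 272.6], [0.0, 505.0, 213.6], [0.0, 0.0, 1.0]] [-0.03462036  0.          0.          0.          0.        ] [[0.022, -1.0, 0.016, -0.032], [-0.997, -0.023, -0.078, 0.523], [0.079, -0.015, -0.997, 1.483], [0.0, 0.0, 0.0, 1.0]]
house [([224.7, 226.8, 53.2, 52.5], 0.95), ([171.4, 304.1, 50.2, 45.7], 0.93), ([340.7, 293.6, 45.2, 48.0], 0.65)]
roof [([342.3, 294.9, 49.6, 45.9], 0.65), ([174.2, 305.3, 50.4, 46.2], 0.63), ([225.2, 226.9, 52.8, 58.6], 0.57)]
nest [([228.8, 232.1, 34.7, 47.1], 0.53)
[... 343 characters left out ...]
est []
tray [([160.9, 42.6, 31.3, 85.2], 0.32)]
{'time': 0.75, 'q': array([-1.41349742e+00,  4.93571160e-01,  1.34549109e+00,  1.19268718e-05,
        1.30251612e+00, -9.54785714e-02]), 'qd': array([ 0.00129114, -0.00061673,  0.00031224, -0.00130248, -0.00050527,
       -0.00018503]), 'joint_torque': array([-5.05122036e-03, -8.78592467e+01, -3.82216930e+01,  7.02242623e-02,
        4.39984468e-02,  7.32932426e-05]), 'tool_pos': array([ 0.15632917, -0.60513535,  0.21393593]), 'tool_rot': array([ 3.14157734e+00, -1.00864193e-05,  2.52774319e-01]), 'force': array([-0.22115937, -0.37307826,  0.16919532]), 'torque': array([-0.05974404, -0.06842484, -0.02641167]), 'grip_width': 1.0020678922314739}
```

View pics/scene0.png

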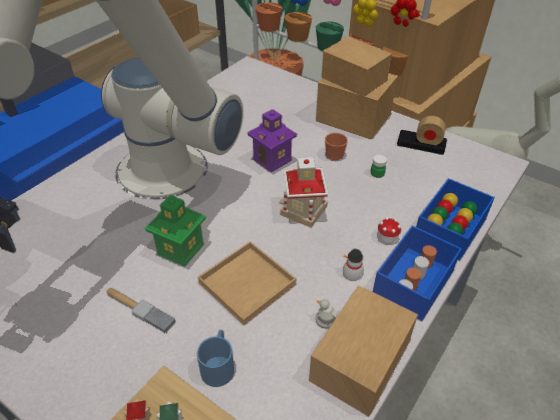

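View pics/top0.png

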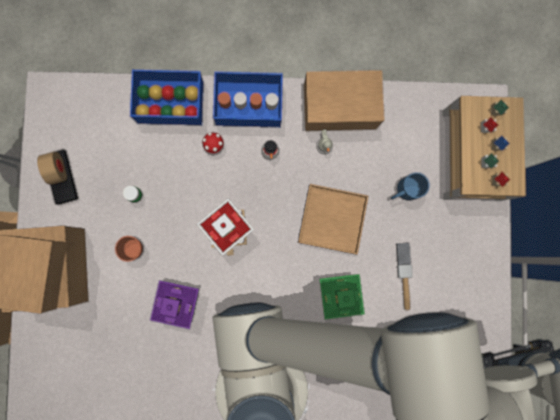

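```bash
python3 - <<'E'
import cv2
a=cv2.imread("pics/top0.png")[190:270,180:390]
cv2.imwrite("pics/topcrop0.png",cv2.resize(a,None,fx=3.8,fy=3.8,interpolation=cv2.INTER_CUBIC))
a=cv2.imread("pics/scene0.png")[140:330,190:350]
cv2.imwrite("pics/scenecrop0.png",cv2.resize(a,None,fx=3.1,fy=3.1,interpolation=cv2.INTER_CUBIC))
E
```

```text
(no output)
```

View pics/topcrop0.png

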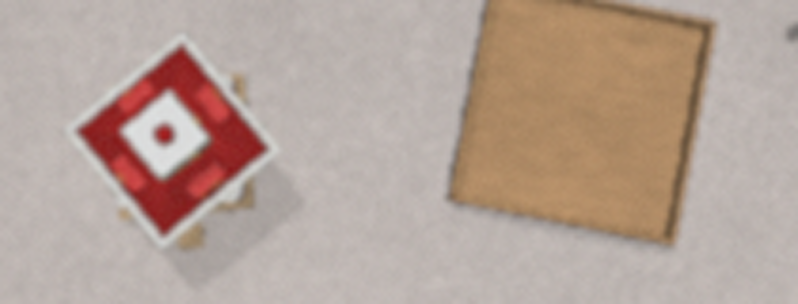

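View pics/scenecrop0.png

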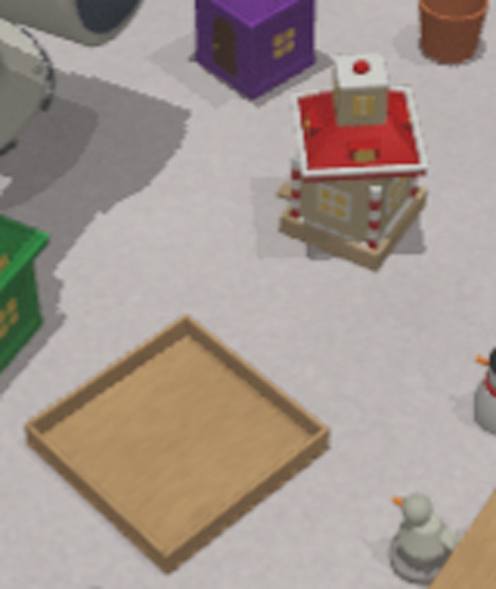

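The red-roofed cottage in the nest is at (225,227) in the top view. The purple one at (175,304) and the green one at (342,297) are look-alikes. The red roof and the nest around the foot match the description, and the crop confirms it. The tray is at (334,218).

```bash
cat > h.py <<'E'
import numpy as np, cv2
def ray(p,uv):
    T=p["camera_from_world"];R=T[:3,:3];t=T[:3,3]
    n=cv2.undistortPoints(np.array(uv,float).reshape(-1,1,2),p["mtx"],p["dist"]).reshape(-1,2)
    d=np.c_[n,np.ones(len(n))]@R; return -R.T@t,d
def onz(p,uv,z):
    c,d=ray(p,uv); s=(z-c[2])/d[:,2]; return c+d*s[:,None]
def proj(p,X):
    T=p["camera_from_world"]; return cv2.projectPoints(np.array(X,float).reshape(-1,1,3),cv2.Rodrigues(T[:3,:3])[0],T[:3,3],p["mtx"],p["dist"])[0].reshape(-1,2)
def edges(P):
    for i in range(len(P)):
        d=P[(i+1)%len(P)]-P[i]; print("edge",np.linalg.norm(d[:2]).round(4),"ang",np.degrees(np.arctan2(d[1],d[0])).round(1))
E
python3 - <<'E'
from plant import r
from h import *
p=r.camera("top"); s=r.camera("scene")
cr=np.array([[182,35],[276,150],[163,250],[68,130]])/3.8+[180,190]
P=onz(p,cr,.113);print("roof",P.mean(0));edges(P)
P=onz(p,[[165/3.8+180,134/3.8+190]],.19);print("ball",P)
P=onz(p,[[312,185],[367,195],[356,253],[300,241]],.028);print("tray",P.mean(0));edges(P)
sc=np.array([[280,228-3],[377,268-12],[425,205-8]])/3.1+[190,140]
P=onz(s,sc,.022);print("nest",P, (P[0]+P[2])/2);edges(P)
sc=np.array([[185,318],[328,435],[168,565],[27,432]])/3.1+[190,140]
P=onz(s,sc,.028);print("tray s",P.mean(0));edges(P)
for n in ["snowman","toadstool","wren","flowerpot","paint_jar","mug"]:
    l=r.look_for(n,p)
    if l: print(n,onz(p,[l[0]["rect"][:2]],.04).round(3),l[0]["confidence"])
E
```

```text
roof [0.475418   0.11165521 0.113     ]
edge 0.1095 ang -139.4
edge 0.11 ang 132.9
edge 0.1123 ang 40.0
edge 0.1087 ang -48.5
ball [[0.47634115 0.11080046 0.19      ]]
tray [ 0.51298858 -0.202398    0.028     ]
edge 0.167 ang -99.0
edge 0.1761 ang 169.7
edge 0.1694 ang 79.2
edge 0.1707 ang -11.1
nest [[0.44094261 0.04433925 0.022     ]
 [0.53695841 0.06448734 0.022     ]
 [0.53033851 0.15777098 0.022     ]] [0.48564056 0.10105512 0.022     ]
edge 0.0981 ang 11.9
edge 0.0935 ang 94.1
edge 0.1444 ang -128.2
tray s [ 0.52013617 -0.20838753  0.028     ]
edge 0.1786 ang -10.4
edge 0.1774 ang -99.0
edge 0.177 ang 169.6
edge 0.1773 ang 81.5
snowman [[ 0.708 -0.008  0.04 ]] 0.69
toadstool [[0.734 0.162 0.04 ]] 0.82
wren [[ 0.734 -0.175  0.04 ]] 0.63
flowerpot [[0.409 0.391 0.04 ]] 0.59
paint_jar [[0.568 0.396 0.04 ]] 0.49
mug [[ 0.617 -0.43   0.04 ]] 0.76
```

>>> {"method": "move_arm", "body": {"commands": "0 0 0 15 -20 -14 91;0 0 0 21 -29 -14 91;0 0 0 21 -29 -14 91;0 0 0 21 -29 -10 91;0 0 0 21 -29 -10 91;0 0 0 21 -29 -10 91;0 0 0 21 -29 -10 91;0 0 0 21 -29 -10 91;0 0 0 21 -29 -8 91;0 0 0 21 -29 0 91"}}

```text
time: 2.15
tool_pos: [0.2841, -0.2811, 0.315]
tool_rot: [3.14, -0.001, 0.253]
force: [1.3, -0.2, 0.0]
grip_width: 1.004
```

>>> {"method": "move_arm", "body": {"commands": "0 0 0 21 -29 0 91;0 0 0 21 -29 0 91;0 0 0 21 -29 0 91;0 0 0 21 -29 0 91;0 0 0 21 -29 0 91;0 0 0 21 -29 0 91;0 0 0 21 -29 0 91;0 0 0 21 -29 0 91;0 0 0 21 -29 0 91;0 0 0 21 -29 0 91"}}

```text
time: 3.15
tool_pos: [0.4146, 0.0528, 0.3141]
tool_rot: [3.141, -0.001, 0.253]
force: [0.4, -0.6, 0.3]
grip_width: 0.996
```

```bash
python3 - <<'E'
from plant import r
import cv2
p=r.camera("wrist"); cv2.imwrite("pics/wrist1.png",p["color"]); s=r.get_state();print(s["time"],s["q"],s["tool_pos"],s["tool_rot"],s["torque"])
E
```

```text
3.2 [-0.00935081  0.09667415  1.65143748  0.00200655  1.39214115  1.30718755] [0.41620041 0.05640708 0.31409754] [-3.14003482e+00 -1.80789392e-03  2.53901299e-01] [-0.01415366  0.02627475 -0.05177412]
```

View pics/wrist1.png

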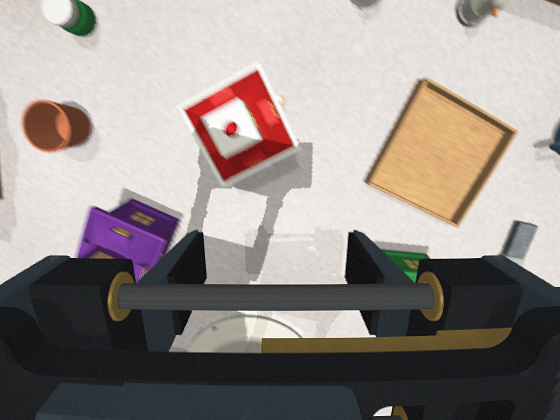

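The wrist view shows the red roof at (240,125) and the tray at (440,150). I'll rotate the tool to the start-of-turn side and look from another angle for the walls and nest.

>>> {"method": "move_arm", "body": {"commands": "0 0 -0.14 0 0 0 91;0 0 -0.14 0 0 0 91;0 0 -0.14 0 0 0 91;0 0 -0.14 0 0 0 91;0 0 -0.14 0 0 0 91;0 0 -0.14 0 0 0 91;0 0 -0.14 0 0 0 91;0 0 -0.14 0 0 0 91;0 0 -0.14 0 0 0 91;0 0 -0.14 0 0 0 91"}}

```text
time: 4.2
tool_pos: [0.4143, 0.0512, 0.314]
tool_rot: [3.141, -0.0, 1.659]
force: [0.2, 0.6, 0.5]
grip_width: 0.997
```

>>> {"method": "move_arm", "body": {"commands": "0 0 -0.14 0 0 0 91;0 0 -0.14 0 0 0 91;0 0 -0.14 0 0 0 91;0 0 -0.14 0 0 0 91;0 0 -0.14 0 0 0 91;0 0 -0.14 0 0 0 91;0 0 -0.14 0 0 0 91;0 0 -0.14 0 0 0 91;0 0 -0.14 0 0 0 91;0 0 -0.14 0 0 0 91"}}

```text
time: 5.2
tool_pos: [0.4143, 0.0512, 0.314]
tool_rot: [3.142, 0.0, 3.059]
force: [0.1, 0.4, -0.1]
grip_width: 1.002
```

>>> {"method": "move_arm", "body": {"commands": "0 0 -0.14 0 0 0 91;0 0 -0.14 0 0 0 91;0 0 -0.14 0 0 0 91;0 0 -0.14 0 0 0 91;0 0 -0.14 0 0 0 91;0 0 -0.1 0 0 0 91;0 0 0 0 0 0 91;0 0 0 0 0 0 91;0 0 0 0 0 0 91;0 0 0 0 0 0 91"}}

```text
time: 6.2
tool_pos: [0.4143, 0.0513, 0.3139]
tool_rot: [-3.142, 0.0, -2.432]
force: [-0.6, -0.3, -0.4]
grip_width: 0.993
```

```bash
python3 - <<'E'
from plant import r
import cv2,pickle
for n in ["wrist","scene"]:
    p=r.camera(n); cv2.imwrite(f"pics/{n}2.png",p["color"]); pickle.dump(p,open(f"{n}2.pkl","wb"))
s=r.get_state();print(s["time"],s["q"],s["tool_pos"],s["tool_rot"],s["torque"])
E
```

```text
6.3 [-2.01698788e-02  9.36522645e-02  1.65542465e+00  3.14267270e-05
  1.39251582e+00 -2.30128386e+00] [0.41432736 0.05126497 0.31392282] [ 3.14156956e+00  2.05740193e-05 -2.43128057e+00] [ 0.12730435 -0.08139325  0.0417977 ]
```

View pics/wrist2.png

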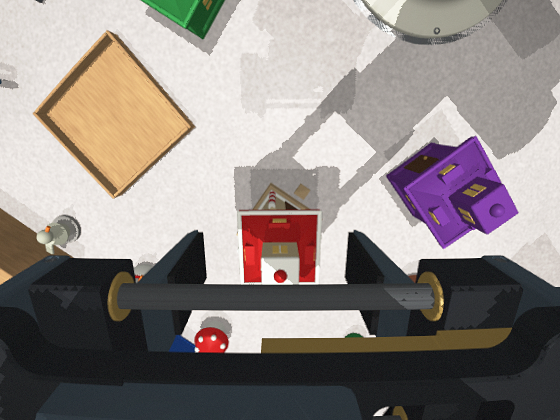

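The roof at (280,245) is nearly parallel to the tool axes. A nest corner shows below it at about (275,195).

```bash
python3 - <<'E'
import cv2
a=cv2.imread("pics/wrist2.png")[165:290,220:340]
cv2.imwrite("pics/c1.png",cv2.resize(a,None,fx=4.8,fy=4.8,interpolation=cv2.INTER_CUBIC))
a=cv2.imread("pics/scene2.png")[140:240,250:350]
cv2.imwrite("pics/c2.png",cv2.resize(a,None,fx=6,fy=6,interpolation=cv2.INTER_CUBIC))
E
```

```text
(no output)
```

View pics/c1.png

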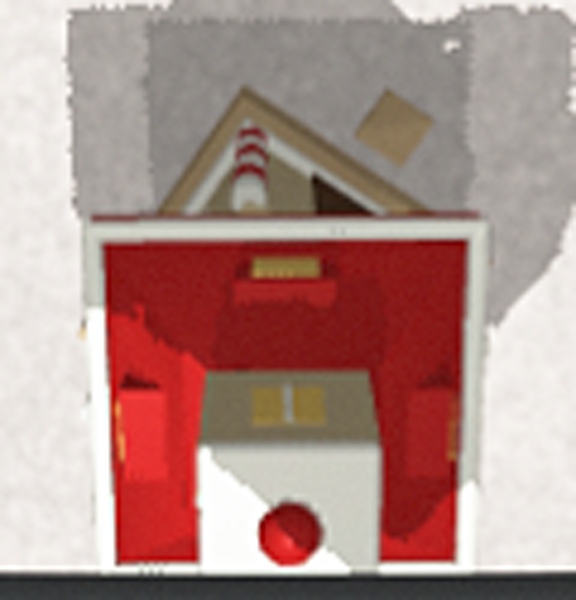

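View pics/c2.png

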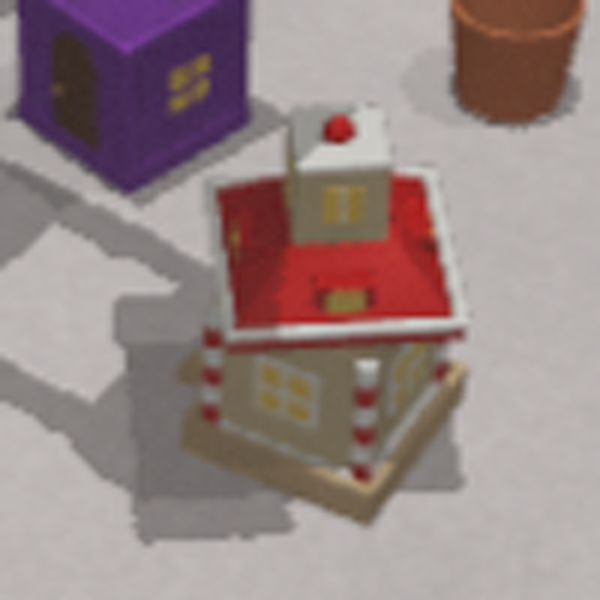

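```bash
python3 - <<'E'
import pickle
from h import *
w=pickle.load(open("wrist2.pkl","rb"));s=pickle.load(open("scene2.pkl","rb"))
f=lambda a:np.array(a)/4.8+[220,165]
ang=lambda P:np.degrees(np.arctan2(*(P[1]-P[0])[:2][::-1])).round(1)
for z in (.022,.0):
  P=onz(w,f([[160,212],[245,88]]),z);Q=onz(w,f([[425,210],[245,88]]),z)
  print(z,"nest corner",P[1].round(4),ang(P),ang(Q))
P=onz(w,f([[190,212],[243,130]]),.019);Q=onz(w,f([[272,138],[380,212]]),.019);print("foot edges",ang(P),ang(Q))
g=lambda a:np.array(a)/6+[250,140]
P=onz(s,g([[183,450],[370,525]]),0);print("scene z0",P.round(4),ang(P),np.linalg.norm(P[1]-P[0]))
P=onz(s,g([[183,425],[368,492],[466,370]]),.022);print("scene z22",P.round(4),ang(P),ang(P[1:]),np.linalg.norm(np.diff(P,axis=0),axis=1), P[[0,2]].mean(0))
# roof from wrist
C=onz(w,f([[90,218],[488,218]]),.113);print("eave",C.round(4),ang(C),np.linalg.norm(C[1]-C[0]))
C=onz(w,f([[198,447],[380,447]]),.103+.080);print("turret",C.round(4),ang(C),np.linalg.norm(C[1]-C[0]))
print("ball",onz(w,f([[290,534]]),.103+.0865))
# turret centre from mid edge
E
python3 - <<'E'
import sys; sys.path.insert(0,".")
E
```

```text
0.022 nest corner [0.4288 0.0535 0.022 ] -173.5 -83.9
0.0 nest corner [0.4324 0.0561 0.    ] -173.5 -83.9
foot edges -171.7 95.6
scene z0 [[0.4344 0.0546 0.    ]
 [0.5371 0.0666 0.    ]] 6.7 0.10339641985430821
scene z22 [[0.4371 0.0505 0.022 ]
 [0.535  0.066  0.022 ]
 [0.5273 0.1657 0.022 ]] 8.9 94.4 [0.09915032 0.10002399] [0.48221379 0.1081069  0.022     ]
eave [[0.4703 0.0336 0.113 ]
 [0.398  0.1177 0.113 ]] 130.7 0.11096094095252415
turret [[0.4762 0.0818 0.183 ]
 [0.448  0.1147 0.183 ]] 130.6 0.043357481449893466
ball [[0.47687469 0.1112576  0.1895    ]]
```

>>> {"method": "move_arm", "body": {"commands": "0 0 0 -22 1 0 91;0 0 0 -22 1 0 91;0 0 0 -22 2 0 91;0 0 0 -20 1 0 91;0 0 0 0 0 30 91;0 0 0 0 0 30 91;0 0 0 0 0 30 91;0 0 0 0 0 0 91;0 0 0 0 0 0 91;0 0 0 0 0 0 91"}}

```text
time: 7.3
tool_pos: [0.4772, 0.1113, 0.2255]
tool_rot: [-3.14, 0.002, -2.431]
force: [0.7, -0.3, -0.9]
grip_width: 1.0
```

```bash
python3 - <<'E'
from plant import r
from h import *
p=r.camera("wrist"); s=r.get_state();print(s["time"],s["tool_pos"],s["tool_rot"],s["torque"])
im=p["color"].copy()
cv2.imwrite("pics/wrist3.png",im)
for n in ["roof_grip","roof"]: print(n,[(d["rect"],d["confidence"]) for d in r.look_for(n,p)][:2])
E
```

```text
7.35 [0.47716107 0.11127797 0.2254802 ] [-3.14017870e+00  2.08846757e-03 -2.43056779e+00] [ 0.13944551 -0.14185414 -0.04362752]
roof_grip [([276.1, 205.6, 114.5, 109.9], 0.59), ([502.1, 128.3, 115.7, 160.4], 0.58)]
roof [([502.8, 127.9, 114.4, 166.9], 0.68), ([276.3, 206.2, 118.6, 108.7], 0.61)]
```

View pics/wrist3.png

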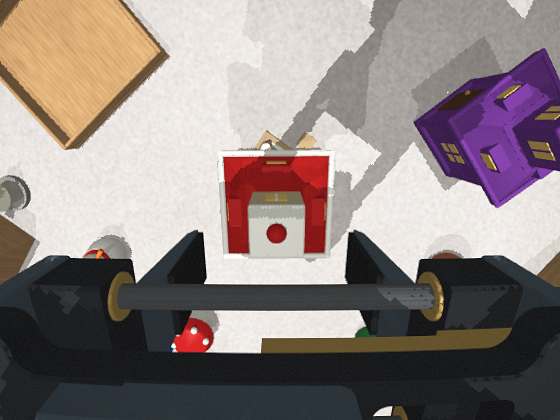

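The turret at column 277 is centred between the jaws (midpoint 275). I'll descend and close.

>>> {"method": "move_arm", "body": {"commands": "0 0 0 0 0 25 91;0 0 0 0 0 25 91;0 0 0 0 0 20 91;0 0 0 0 0 10 91;0 0 0 0 0 2 91;0 0 0 0 0 0 91;0 0 0 0 0 0 70;0 0 0 0 0 0 60;0 0 0 0 0 0 52;0 0 0 0 0 0 48"}}

```text
time: 8.45
tool_pos: [0.4764, 0.1112, 0.1422]
tool_rot: [-3.141, 0.0, -2.43]
force: [0.5, 0.2, -1.1]
grip_width: 0.679
```

>>> {"method": "move_arm", "body": {"commands": "0 0 0 0 0 0 46;0 0 0 0 0 0 45;0 0 0 0 0 0 44;0 0 0 0 0 0 42;0 0 0 0 0 0 40;0 0 0 0 0 0 40;0 0 0 0 0 0 40;0 0 0 0 0 0 40;0 0 0 0 0 0 40;0 0 0 0 0 0 40"}}

```text
time: 9.45
tool_pos: [0.4762, 0.1112, 0.1419]
tool_rot: [-3.142, -0.0, -2.43]
force: [-0.5, 0.3, -0.7]
grip_width: 0.482
```

```bash
python3 - <<'E'
from plant import r
s=r.get_state();print(s["time"],s["tool_pos"],s["tool_rot"],s["torque"],s["force"],s["grip_width"]*91.2)
E
```

```text
9.45 [0.47623934 0.11117464 0.14192682] [-3.14157127e+00 -3.55821111e-06 -2.43036421e+00] [ 0.23393581 -0.08017595 -0.02699984] [-0.53948655  0.26536388 -0.70620407] 43.92207122798747
```

>>> {"method": "move_arm", "body": {"commands": "0 0 0.06 0 0 0 40;0 0 0.06 0 0 0 40;0 0 0.06 0 0 0 40;0 0 0.06 0 0 0 40;0 0 0.06 0 0 0 40;0 0 0.06 0 0 0 40;0 0 0.06 0 0 0 40;0 0 0.06 0 0 0 40;0 0 0.06 0 0 0 40;0 0 0.06 0 0 0.1 40"}}

```text
time: 10.45
tool_pos: [0.4762, 0.1113, 0.1419]
tool_rot: [3.141, 0.0, -3.033]
force: [-0.3, 1.3, 1.9]
grip_width: 0.48
```

```bash
cat > st.py <<'E'
from plant import r
import numpy as np
s=r.get_state();print(s["time"],s["tool_pos"].round(4),"yaw",np.degrees(s["tool_rot"][2]).round(2),"tau",s["torque"].round(3),"F",s["force"].round(1),(s["grip_width"]*91.2).round(1),"q6",s["q"][5].round(3), "jt",s["joint_torque"].round(3))
E
python3 st.py
```

```text
Traceback (most recent call last):
  File "st.py", line 3, in <module>
    s=r.get_state();print(s["time"],s["tool_pos"].round(4),"yaw",np.degrees(s["tool_rot"][2]).round(2),"tau",s["torque"].round(3),"F",s["force"].round(1),(s["grip_width"]*91.2).round(1),"q6",s["q"][5].round(3), "jt",s["joint_torque"].round(3))
                                                                                                                                                          ^^^^^^^^^^^^^^^^^^^^^^^^^^^^
AttributeError: 'float' object has no attribute 'round'
```

```bash
sed -i 's/(s\["grip_width"\]\*91.2).round(1)/round(s["grip_width"]*91.2,1)/' st.py
python3 st.py
```

```text
10.45 [0.4762 0.1113 0.1419] yaw -173.77 tau [0.586 0.109 0.043] F [-0.3  1.3  1.9] 43.8 q6 -1.572 jt [ -0.954 -68.052 -28.325  -0.661  -0.205  -1.927]
```

>>> {"method": "move_arm", "body": {"commands": "0 0 0.05 0 0 0 40;0 0 0.05 0 0 0 40;0 0 0.05 0 0 0 40;0 0 0.05 0 0 0 40;0 0 0.05 0 0 0 40;0 0 0.05 0 0 0 40;0 0 0.05 0 0 0 40;0 0 0.05 0 0 0 40;0 0 0.05 0 0 0 40;0 0 0.05 0 0 0.1 40"}}

```text
time: 11.45
tool_pos: [0.4763, 0.1115, 0.1418]
tool_rot: [3.141, 0.0, 2.751]
force: [-0.7, 2.3, 4.6]
grip_width: 0.481
```

```bash
python3 st.py
```

```text
11.45 [0.4763 0.1115 0.1418] yaw 157.6 tau [0.853 0.121 0.086] F [-0.7  2.3  4.6] 43.9 q6 -1.073 jt [ -1.448 -67.501 -27.996  -1.006  -0.175  -1.597]
```

>>> {"method": "move_arm", "body": {"commands": "0 0 0.05 0 0 0 40;0 0 0.05 0 0 0 40;0 0 0.05 0 0 0 40;0 0 0.05 0 0 0 40;0 0 0.05 0 0 0 40;0 0 0.05 0 0 0 40;0 0 0.05 0 0 0 40;0 0 0.05 0 0 0 40;0 0 0.05 0 0 0 40;0 0 0.05 0 0 0 40"}}

```text
time: 12.45
tool_pos: [0.4765, 0.1114, 0.1419]
tool_rot: [3.141, 0.0, 2.251]
force: [0.1, 2.8, 1.7]
grip_width: 0.48
```

```bash
python3 st.py
```

```text
12.45 [0.4765 0.1114 0.1419] yaw 128.97 tau [ 0.871 -0.215  0.442] F [0.1 2.8 1.7] 43.8 q6 -0.573 jt [ -1.69  -68.17  -27.689  -0.669   0.263  -1.196]
```

The torque jumped from about 0.09 to 0.44 N m between 63 and 92 degrees of turn, so it has bitten. The next square position is near tool yaw 96°.

>>> {"method": "move_arm", "body": {"commands": "0 0 0.05 0 0 0 40;0 0 0.05 0 0 0 40;0 0 0.05 0 0 0 40;0 0 0.05 0 0 0 40;0 0 0.05 0 0 0 40;0 0 0.05 0 0 0 40;0 0 0.05 0 0 0 40;0 0 0.05 0 0 0 40;0 0 0.05 0 0 0 40;0 0 0.05 0 0 0 40"}}

```text
time: 13.45
tool_pos: [0.4767, 0.1115, 0.1419]
tool_rot: [3.141, -0.0, 1.751]
force: [0.7, 2.9, 2.5]
grip_width: 0.484
```

```bash
python3 st.py; python3 - <<'E'
from plant import r
import cv2,pickle
for n in ["wrist","scene"]:
    p=r.camera(n); cv2.imwrite(f"pics/{n}4.png",p["color"]); pickle.dump(p,open(f"{n}4.pkl","wb"))
a=cv2.imread("pics/scene4.png")[140:240,250:350]
cv2.imwrite("pics/c4.png",cv2.resize(a,None,fx=6,fy=6,interpolation=cv2.INTER_CUBIC))
E
```

```text
13.45 [0.4767 0.1115 0.1419] yaw 100.33 tau [ 0.886 -0.248  0.498] F [0.7 2.9 2.5] 44.1 q6 -0.073 jt [ -1.808 -68.126 -27.327  -0.749   0.471  -1.191]
```

View pics/c4.png

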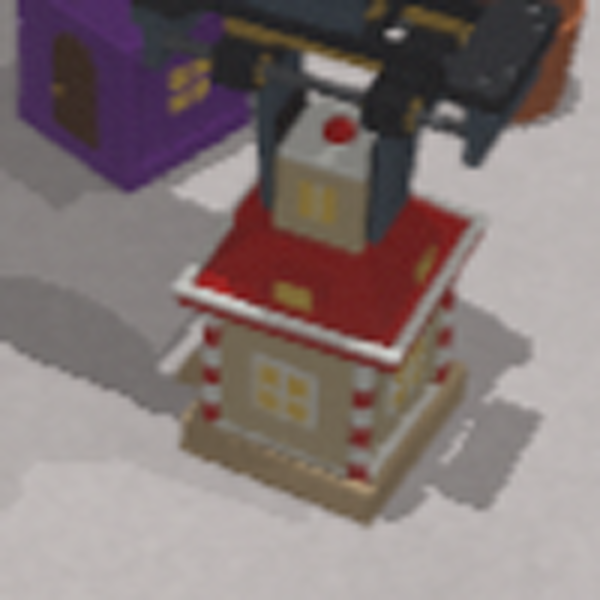

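View pics/wrist4.png

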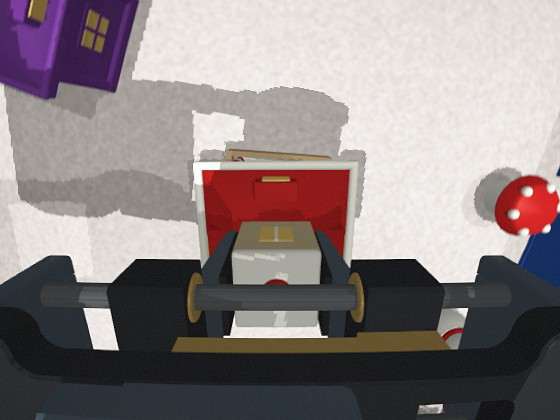

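```bash
python3 - <<'E'
import cv2
a=cv2.imread("pics/wrist4.png")[140:190,185:365]
cv2.imwrite("pics/c5.png",cv2.resize(a,None,fx=4.4,fy=8.8,interpolation=cv2.INTER_CUBIC))
E
```

```text
(no output)
```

View pics/c5.png

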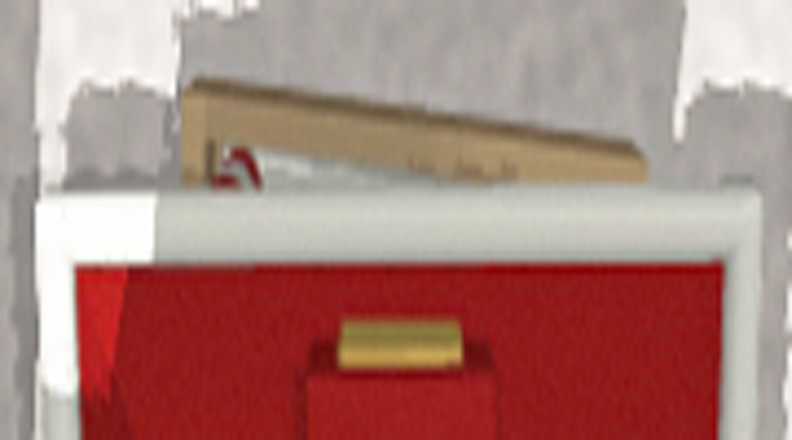

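```bash
python3 - <<'E'
import pickle
from h import *
w=pickle.load(open("wrist4.pkl","rb"));s=pickle.load(open("scene4.pkl","rb"))
f=lambda a:np.array(a)/[4.4,8.8]+[185,140]
ang=lambda P:(np.degrees(np.arctan2(*(P[1]-P[0])[:2][::-1])).round(1),np.linalg.norm(P[1]-P[0]).round(4))
print("nest",ang(onz(w,f([[190,94],[640,158]]),.022)), onz(w,f([[190,94],[640,158]]),.022).mean(0))
print("nestbottom",ang(onz(w,f([[190,79],[635,144]]),.0)))
print("foot",ang(onz(w,f([[235,150],[415,184]]),.019)))
print("eave",ang(onz(w,f([[40,193],[758,193]]),.113)),ang(onz(w,f([[75,265],[722,262]]),.113)))
g=lambda a:np.array(a)/6+[250,140]
P=onz(s,g([[178,288],[395,355],[485,222]]),.109);print("scene eave",ang(P),ang(P[1:]))
P=onz(s,g([[205,412],[358,472],[445,375]]),.0195);print("scene foot",ang(P),ang(P[1:]))
P=onz(s,g([[183,450],[370,525]]),0);print("scene nest",ang(P))
E
```

```text
nest (np.float64(6.4), np.float64(0.1018)) [0.47282185 0.16287142 0.022     ]
nestbottom (np.float64(6.3), np.float64(0.1081))
foot (np.float64(4.9), np.float64(0.0413))
eave (np.float64(10.4), np.float64(0.1125)) (np.float64(10.5), np.float64(0.102))
scene eave (np.float64(11.6), np.float64(0.1093)) (np.float64(99.0), np.float64(0.1054))
scene foot (np.float64(6.9), np.float64(0.0841)) (np.float64(92.0), np.float64(0.0823))
scene nest (np.float64(6.7), np.float64(0.1034))
```

>>> {"method": "move_arm", "body": {"commands": "0 0 0.03 0 0 0 40;0 0 0.03 0 0 0 40;0 0 0.03 0 0 0 40;0 0 0.02 0 0 0 40;0 0 0.02 0 0 0 40;0 0 0.006 0 0 0 40;0 0 0 0 0 0 40;0 0 0 0 0 0 40;0 0 0 0 0 0 40;0 0 0 0 0 0 40"}}

```text
time: 14.55
tool_pos: [0.4765, 0.1112, 0.1419]
tool_rot: [3.141, -0.0, 1.617]
force: [2.0, 4.5, 5.7]
grip_width: 0.483
```

```bash
python3 st.py
```

```text
14.55 [0.4765 0.1112 0.1419] yaw 92.67 tau [ 1.069 -0.731  0.437] F [2.  4.5 5.7] 44.1 q6 0.061 jt [ -2.133 -66.185 -25.374  -1.069   1.114   0.454]
```

>>> {"method": "move_arm", "body": {"commands": "0 0 0 0 0 0 48;0 0 0 0 0 0 55;0 0 0 0 0 0 65;0 0 0 0 0 0 75;0 0 0 0 0 0 85;0 0 0 0 0 0 91;0 0 0 0 0 0 91;0 0 0 0 0 0 91;0 0 0 0 0 0 91;0 0 0 0 0 0 91"}}

```text
time: 15.55
tool_pos: [0.4762, 0.1112, 0.1417]
tool_rot: [-3.142, 0.0, 1.617]
force: [0.1, 0.2, 0.0]
grip_width: 0.999
```

```bash
python3 st.py; python3 - <<'E'
from plant import r
import cv2,pickle
for n in ["wrist","scene"]:
    p=r.camera(n); cv2.imwrite(f"pics/{n}6.png",p["color"]); pickle.dump(p,open(f"{n}6.pkl","wb"))
a=cv2.imread("pics/scene6.png")[140:240,250:350]
cv2.imwrite("pics/c6.png",cv2.resize(a,None,fx=6,fy=6,interpolation=cv2.INTER_CUBIC))
a=cv2.imread("pics/wrist6.png")[140:190,185:365]
cv2.imwrite("pics/c7.png",cv2.resize(a,None,fx=4.4,fy=8.8,interpolation=cv2.INTER_CUBIC))
E
```

```text
15.55 [0.4762 0.1112 0.1417] yaw 92.64 tau [-0.049 -0.133 -0.003] F [0.1 0.2 0. ] 91.1 q6 0.061 jt [-0.0000e+00 -6.9264e+01 -2.8547e+01  6.5000e-02  3.2000e-02  0.0000e+00]
```

View pics/c6.png

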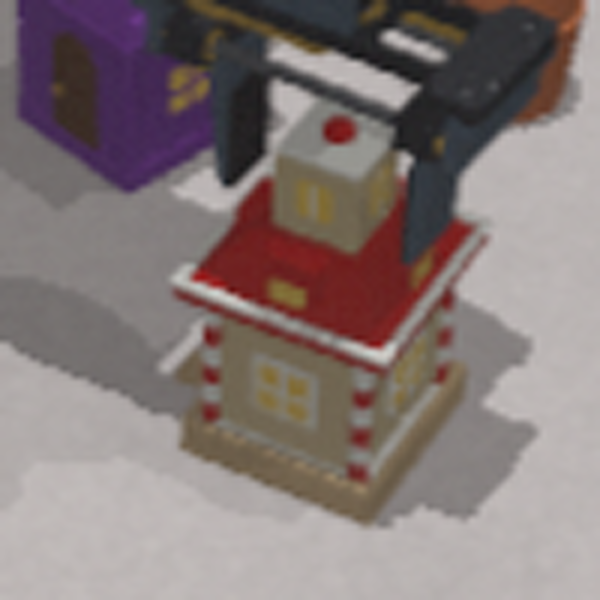

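View pics/c7.png

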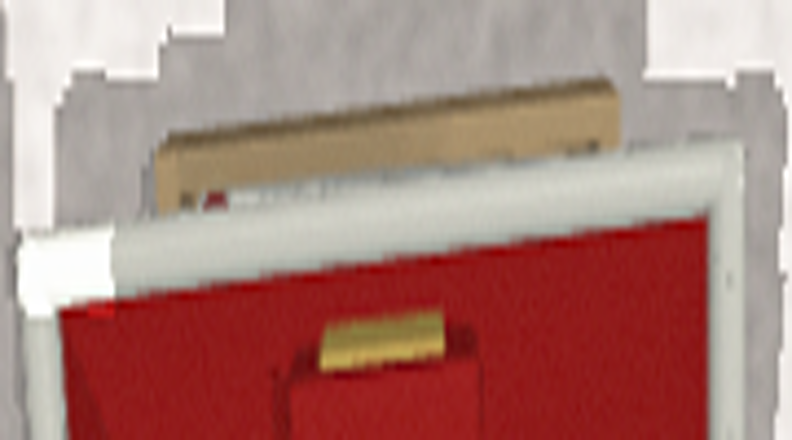

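```bash
python3 - <<'E'
import pickle
from h import *
w=pickle.load(open("wrist6.pkl","rb"))
f=lambda a:np.array(a)/[4.4,8.8]+[185,140]
ang=lambda P:(np.degrees(np.arctan2(*(P[1]-P[0])[:2][::-1])).round(1),np.linalg.norm(P[1]-P[0]).round(4))
print("nest",ang(onz(w,f([[160,152],[612,92]]),.022)))
print("foot",ang(onz(w,f([[235,188],[520,158]]),.019)))
print("eave",ang(onz(w,f([[20,240],[740,143]]),.113)),ang(onz(w,f([[62,310],[708,215]]),.113)))
E
```

```text
nest (np.float64(6.4), np.float64(0.1021))
foot (np.float64(5.7), np.float64(0.0653))
eave (np.float64(6.5), np.float64(0.1129)) (np.float64(6.9), np.float64(0.102))
```

After release the roof sprang to about 6.7°. The foot reads about 5.5° and the nest 6.4°, so the roof is square within about 1–2°. I'll align the fingers to the turret and regrip.

>>> {"method": "move_arm", "body": {"commands": "0 0 -0.03 0 0 0 91;0 0 -0.03 0 0 0 91;0 0 -0.01 0 0 0 91;0 0 0 0 0 0 75;0 0 0 0 0 0 62;0 0 0 0 0 0 54;0 0 0 0 0 0 50;0 0 0 0 0 0 47;0 0 0 0 0 0 45.5;0 0 0 0 0 0 44.5"}}

```text
time: 16.65
tool_pos: [0.4763, 0.1112, 0.1417]
tool_rot: [3.141, -0.0, 1.687]
force: [1.2, 0.2, -0.1]
grip_width: 0.487
```

>>> {"method": "move_arm", "body": {"commands": "0 0 0 0 0 0 43;0 0 0 0 0 0 40;0 0 0 0 0 0 40;0 0 0 0 0 0 40;0 0 0 0 0 0 40;0 0 0 0 0 -3 40;0 0 0 0 0 -5 40;0 0 0 0 0 -5 40;0 0 0 0 0 -5 40;0 0 0 0 0 -5 40"}}

```text
time: 17.65
tool_pos: [0.476, 0.1112, 0.1652]
tool_rot: [-3.141, -0.0, 1.687]
force: [0.3, 0.3, -6.8]
grip_width: 0.485
```

>>> {"method": "move_arm", "body": {"commands": "0 0 0 0 0 -6 40;0 0 0 0 0 -6 40;0 0 0 0 0 -6 40;0 0 0 0 0 -6 40;0 0 0 0 0 -6 40;0 0 0 0 0 -6 40;0 0 0 0 0 -6 40;0 0 0 0 0 -6 40;0 0 0 0 0 -6 40;0 0 0 0 0 -3 40"}}

```text
time: 18.65
tool_pos: [0.4764, 0.1112, 0.2224]
tool_rot: [3.141, 0.0, 1.687]
force: [0.8, -0.2, -7.5]
grip_width: 0.481
```

```bash
python3 st.py; python3 - <<'E'
from plant import r
import cv2,pickle
for n in ["scene","top"]:
    p=r.camera(n); cv2.imwrite(f"pics/{n}8.png",p["color"]); pickle.dump(p,open(f"{n}8.pkl","wb"))
a=cv2.imread("pics/scene8.png")[100:350,180:430]
cv2.imwrite("pics/c8.png",cv2.resize(a,None,fx=2.4,fy=2.4,interpolation=cv2.INTER_CUBIC))
E
```

```text
18.65 [0.4764 0.1112 0.2224] yaw 96.65 tau [-0.044 -0.181  0.026] F [ 0.8 -0.2 -7.5] 43.9 q6 -0.009 jt [ 1.9000e-02 -6.8562e+01 -3.7051e+01  7.3000e-02  8.2000e-02 -0.0000e+00]
```

View pics/c8.png

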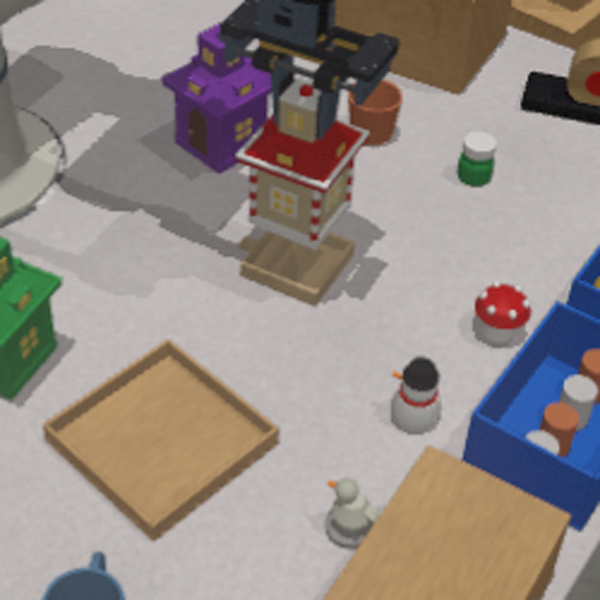

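View pics/top8.png

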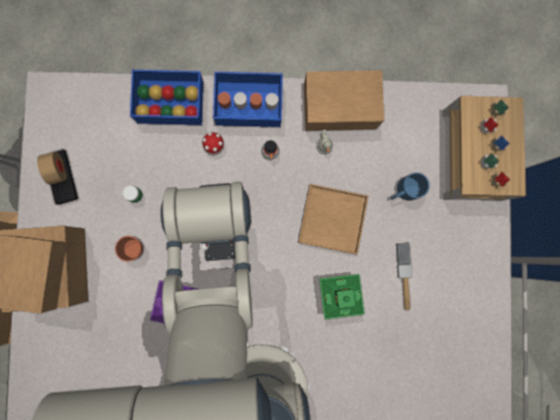

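>>> {"method": "move_arm", "body": {"commands": "0 0 0 -6 0 0 40;0 0 0 -12 0 0 40;0 0 0 -16 0 0 40;0 0 0 -18 0 0 40;0 0 0 -18 1 0 40;0 0 0 -18 0 0 40;0 0 0 -18 1 0 40;0 0 0 -18 0 0 40;0 0 0 -18 0 0 40;0 0 0 -18 0 0 40"}}

```text
time: 19.75
tool_pos: [0.4965, -0.0492, 0.2215]
tool_rot: [-3.141, 0.0, 1.686]
force: [1.0, -0.0, -6.9]
grip_width: 0.478
```

>>> {"method": "move_arm", "body": {"commands": "0 0 0 -18 0 0 40;0 0 0 -18 0 0 40;0 0 0 -18 0 0 40;0 0 0 -18 1 0 40;0 0 0 -18 0 0 40;0 0 0 -18 1 0 40;0 0 0 -18 0 0 40;0 0 0 -16 0 0 40;0 0 0 -11 0 0 40;0 0 0 -6 0 0 40"}}

```text
time: 20.75
tool_pos: [0.5172, -0.2063, 0.2216]
tool_rot: [-3.142, -0.0, 1.686]
force: [0.3, -0.5, -6.3]
grip_width: 0.486
```

>>> {"method": "move_arm", "body": {"commands": "0 0 0 0 0 0 40;0 0 0 0 0 4 40;0 0 0 0 0 8 40;0 0 0 0 0 8 40;0 0 0 0 0 8 40;0 0 0 0 0 8 40;0 0 0 0 0 6 40;0 0 0 0 0 3 40;0 0 0 0 0 0 40;0 0 0 0 0 0 40"}}

```text
time: 21.75
tool_pos: [0.5173, -0.2053, 0.1769]
tool_rot: [3.141, 0.0, 1.687]
force: [-0.1, 0.6, -5.5]
grip_width: 0.478
```

```bash
python3 st.py; python3 - <<'E'
from plant import r
import cv2,pickle
for n in ["scene","wrist"]:
    p=r.camera(n); cv2.imwrite(f"pics/{n}9.png",p["color"]); pickle.dump(p,open(f"{n}9.pkl","wb"))
a=cv2.imread("pics/scene9.png")[170:350,160:350]
cv2.imwrite("pics/c9.png",cv2.resize(a,None,fx=3.2,fy=3.2,interpolation=cv2.INTER_CUBIC))
E
```

```text
21.75 [ 0.5173 -0.2053  0.1769] yaw 96.64 tau [-0.045 -0.112 -0.025] F [-0.1  0.6 -5.5] 43.6 q6 -0.601 jt [ 1.6000e-02 -8.1087e+01 -3.5372e+01  4.4000e-02  4.9000e-02 -0.0000e+00]
```

View pics/c9.png

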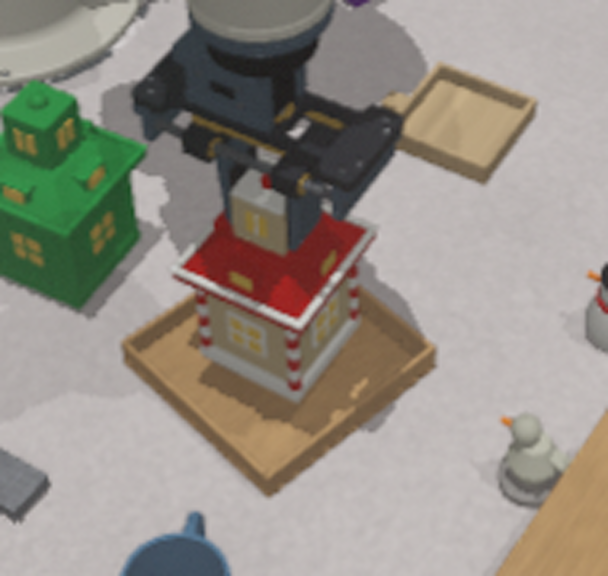

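View pics/wrist9.png

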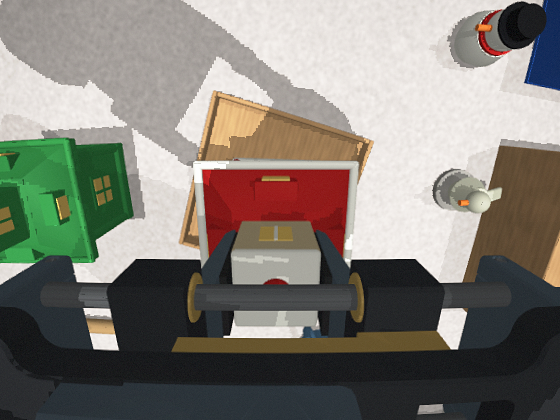

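The cottage hangs over the tray floor with clearance on all sides. A check of the tray corners from the wrist view comes next, then I'll lower it slowly.

```bash
python3 - <<'E'
import pickle
from h import *
w=pickle.load(open("wrist9.pkl","rb"))
P=onz(w,[[215,93],[373,140]],.028);d=P[1]-P[0];print(P,np.linalg.norm(d))
u=d/np.linalg.norm(d);a=np.degrees(np.arctan2(u[1],u[0]));print(a, "centre",P.mean(0)+.09*np.array([u[1],-u[0],0]))
E
```

```text
[[ 0.44342176 -0.10157553  0.028     ]
 [ 0.6162186  -0.12925211  0.028     ]] 0.174999262118448
-9.099680808973199 centre [ 0.51558645 -0.20428114  0.028     ]
```

>>> {"method": "move_arm", "body": {"commands": "0 0 0 0 0 3 40;0 0 0 0 0 6 40;0 0 0 0 0 6 40;0 0 0 0 0 6 40;0 0 0 0 0 5 40;0 0 0 0 0 3 40;0 0 0 0 0 1.5 40;0 0 0 0 0 1 40;0 0 0 0 0 1 40;0 0 0 0 0 0 40"}}

```text
time: 22.85
tool_pos: [0.5172, -0.2052, 0.1442]
tool_rot: [3.141, 0.0, 1.687]
force: [-0.4, -0.4, -6.1]
grip_width: 0.48
```

>>> {"method": "move_arm", "body": {"commands": "0 0 0 0 0 0.5 40;0 0 0 0 0 0.5 40;0 0 0 0 0 0.5 40;0 0 0 0 0 0.5 40;0 0 0 0 0 0.3 40;0 0 0 0 0 0 40;0 0 0 0 0 0 40;0 0 0 0 0 0 40;0 0 0 0 0 0 40;0 0 0 0 0 0 40"}}

```text
time: 23.85
tool_pos: [0.5172, -0.2052, 0.1419]
tool_rot: [3.142, 0.0, 1.687]
force: [0.7, 0.1, -6.3]
grip_width: 0.478
```

>>> {"method": "move_arm", "body": {"commands": "0 0 0 0 0 0.3 40;0 0 0 0 0 0.3 40;0 0 0 0 0 0.3 40;0 0 0 0 0 0 40;0 0 0 0 0 0 40;0 0 0 0 0 0 40;0 0 0 0 0 0 40;0 0 0 0 0 0 40;0 0 0 0 0 0 40;0 0 0 0 0 0 40"}}

```text
time: 24.85
tool_pos: [0.5174, -0.2053, 0.1417]
tool_rot: [3.141, 0.001, 1.687]
force: [-1.8, 0.7, 7.0]
grip_width: 0.483
```

It has touched down: the vertical force went from −6 to +7 N. I'll release and retreat straight up.

>>> {"method": "move_arm", "body": {"commands": "0 0 0 0 0 -0.3 40;0 0 0 0 0 0 46;0 0 0 0 0 0 52;0 0 0 0 0 0 65;0 0 0 0 0 0 80;0 0 0 0 0 0 91;0 0 0 0 0 0 91;0 0 0 0 0 0 91;0 0 0 0 0 -10 91;0 0 0 0 0 -20 91"}}

```text
time: 25.85
tool_pos: [0.5164, -0.2049, 0.1711]
tool_rot: [-3.14, -0.001, 1.687]
force: [-0.3, -1.0, 1.1]
grip_width: 0.997
```

>>> {"method": "move_arm", "body": {"commands": "0 0 0 0 0 -20 91;0 0 0 0 0 -20 91;0 0 0 0 0 -20 91;0 0 0 0 0 -20 91;0 0 0 0 0 -20 91;0 0 0 20 0 -20 91;0 0 0 20 0 0 91;0 0 0 20 0 0 91;0 0 0 20 0 0 91;0 0 0 0 0 0 91"}}

```text
time: 26.85
tool_pos: [0.5075, -0.1239, 0.2922]
tool_rot: [3.141, -0.0, 1.688]
force: [0.5, 0.7, 0.4]
grip_width: 1.001
```

```bash
python3 st.py; python3 - <<'E'
from plant import r
import cv2,pickle
for n in ["scene","wrist","top"]:
    p=r.camera(n); cv2.imwrite(f"pics/{n}10.png",p["color"]); pickle.dump(p,open(f"{n}10.pkl","wb"))
a=cv2.imread("pics/scene10.png")[190:340,170:330]
cv2.imwrite("pics/c10.png",cv2.resize(a,None,fx=3.9,fy=3.9,interpolation=cv2.INTER_CUBIC))
E
```

```text
26.85 [ 0.5075 -0.1239  0.2922] yaw 96.74 tau [-0.031 -0.122  0.046] F [0.5 0.7 0.4] 91.3 q6 -0.472 jt [ 2.1600e+00 -6.9059e+01 -3.9459e+01  2.9300e-01 -2.3000e-02  9.1100e-01]
```

View pics/c10.png

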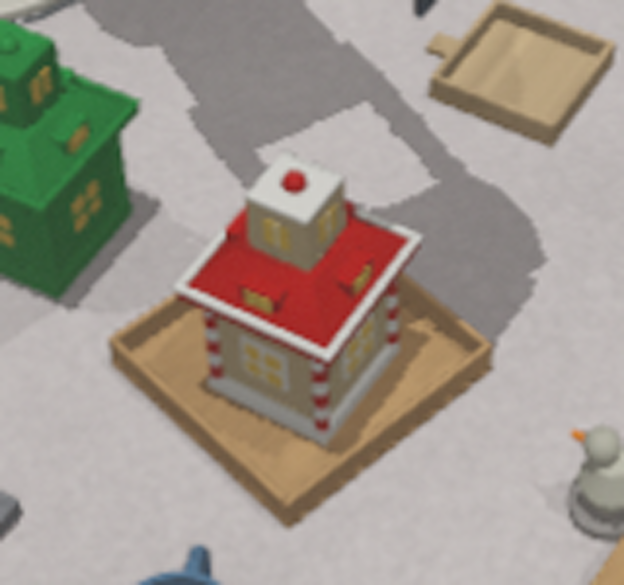

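View pics/wrist10.png

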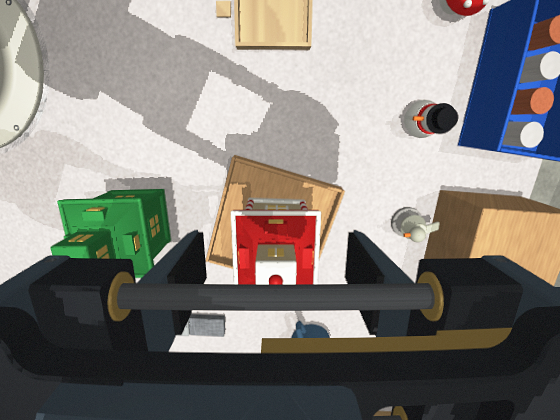

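```bash
python3 - <<'E'
import cv2
a=cv2.imread("pics/wrist10.png")[190:240,220:335]
cv2.imwrite("pics/c11.png",cv2.resize(a,None,fx=6,fy=12,interpolation=cv2.INTER_CUBIC))
E
```

```text
(no output)
```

View pics/c11.png

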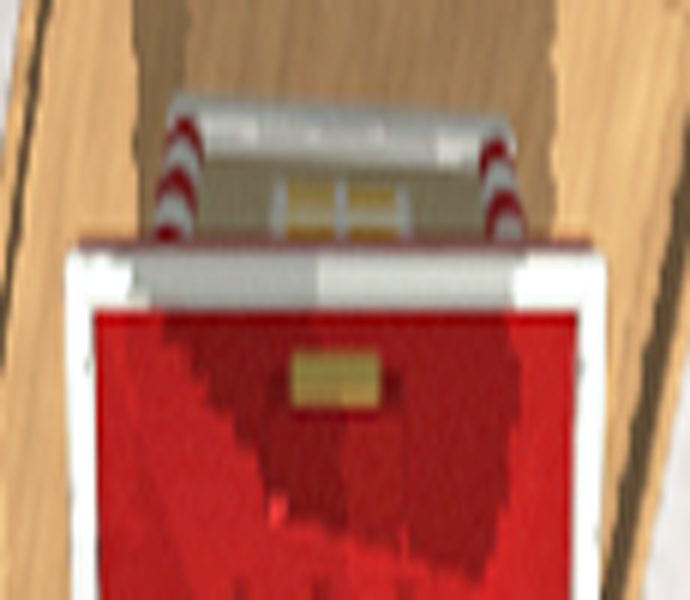

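```bash
python3 - <<'E'
import pickle
from h import *
w=pickle.load(open("wrist10.pkl","rb"))
f=lambda a:np.array(a)/[6,12]+[220,190]
ang=lambda P:(np.degrees(np.arctan2(*(P[1]-P[0])[:2][::-1])).round(1),np.linalg.norm(P[1]-P[0]).round(4))
P=onz(w,f([[175,98],[510,125]]),.019);print("foot",ang(P),P.mean(0))
print("wall/foot",ang(onz(w,f([[205,150],[480,168]]),.019)))
print("eave",ang(onz(w,f([[68,248],[604,252]]),.113)),ang(onz(w,f([[95,312],[578,312]]),.113)))
E
```

```text
foot (np.float64(4.4), np.float64(0.0882)) [ 0.51597097 -0.15853495  0.019     ]
wall/foot (np.float64(4.8), np.float64(0.0726))
eave (np.float64(6.6), np.float64(0.1126)) (np.float64(6.8), np.float64(0.1019))
```

The roof is about 2° from square with the walls, inside the 5° limit. The cottage stands upright and centred to within about 2 mm, the tool is clear, and the top and scene views show the bystanders in place.

```bash
python3 -c "
from plant import r
print(r.get_state()['time']); print(r.close_job())"
```

```text
27.0
the job is handed in; nothing more can be done
None
```

I screwed the red roof down, lifted the cottage by its turret and set it upright in the tray. I handed the job in at 27 s; the system gives no verdict.

- **Tightening:** the torque rose from about 0.09 to 0.44 N m between 63° and 92° of turn. I took that as the bite and went on to the next square position, about 2° past it to allow for spring-back, then let go. In the nest after release, the roof was about 1–2° off the walls.
- **Placing:** I regripped along the turret's sides and lifted. I kept the same heading all the way and lowered until I felt about 7 N of contact, then let go and moved clear.
- **Last checks:** in the final wrist picture the eaves read 6.7° and the foot 4.4–4.8°, so the roof is about 2° from square against the 5° limit. The cottage is within about 2 mm of the tray centre and looks upright. Gripper forces were near zero after I retreated.
- **Bystanders:** I kept the arm away from them. The ones I could see in the scene and wrist pictures looked unmoved, but I didn't measure them at the end.
- **Disagreements:** camera estimates of the tray centre differed by up to about 7 mm, and of the house and nest angle by about 2°. Both were within tolerance.

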